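Press a glued hand-mirror blank in the bench lever press

ROBOT

A 6-joint arm with a two-finger parallel gripper is mounted at the origin on the work surface. World frame = base frame: x ahead of the robot, y to its left, z up, the work surface at z = 0. Lengths are in m, angles in rad, forces in N, time in s.
With the tool pointing down it reaches from about 0.25 to 0.775 m from the base axis. Payload 4 kg.
Tool frame: the origin (TCP) lies at the very end of the fingers, on their centre line; the grasp point (between the pads) lies 19 mm behind it (robot.grip_point_offset is the distance from the TCP to the grasp point, in m); z points along the fingers, x is the direction in which the jaws open and shut, and the axes are right-handed (so a half turn about z gives the same grasp; the last joint's range is limited). The gripper opens to 94 mm and grips with 3 to 60 N. Pads are 16 mm wide; open, the fingers measure 119 mm over their backs; the gripper's body (75 mm by 177 mm) begins 78 mm behind the grasp point.
Start: joints at [-1.234, 0.087, 1.371, -0, 1.684, -0.103], TCP at [0.234, -0.498, 0.206] pointing down, gripper open.
Joint ranges: [-3.1, 3.1], [-0.76, 2.03], [0.27, 2.55], [-1.08, 4.22], [0.17, 2.65], [-2.57, 2.57]. Speed limits (rad/s): [2.79, 2.79, 3.14, 3.14, 3.14, 3.14].

INTERFACE

Orientations are given as [roll, pitch, yaw] about the fixed x, y, z axes, in that order (R = Rz(yaw) Ry(pitch) Rx(roll)).
In Python, from bench import robot gives the robot as it stands.
- The arm moves only by the shell command python3 -m inch 'ROWS'. ROWS is text: rows parted by semicolons, each of 5 numbers parted by spaces: the shift along the tool's x, y, z in cm, then the turn about the tool's z in rad, then the closure, from 0 (fully open) to 1 (shut). In form: tx ty tz spin claw; .... A call has 1 to 20 rows; each row is the pose to reach, as a shift and turn from the pose measured when the call began, along the tool's axes at that moment; what a row does not reach only later rows make up. A row lasts 1/12 s, in which the tool goes at most 41.7 mm and 7.16 degrees, less where a joint would pass 70% of its speed; a pose out of reach is approached as far as the arm can. A call with a gripper value outside its range is refused whole. The fingers move at their own pace and stop on an object; the grip force is fixed at half the most. Time passes only in rows, so rows that repeat a pose let the fingers close. It gives the time, the measured TCP pose, the force and the opening at its end, in the units of the state.
- robot.get_obs(): the state, without advancing time (a new reading comes with each control period).
- robot.snapshot(name): name is "scene" or "top"; returns (picture, depth): 400x640x3 uint8, blue, green, red; 400x640 float32, m along the optical axis (not along the pixel's ray), 0 where there is no reading.
- robot.camera_info(name): a dict with "K" (3x3 intrinsics, pixels), "dist" ([k1, k2, p1, p2, k3] as OpenCV has them; the pictures are not rectified), "extrinsics" (4x4, takes a point from world to camera coordinates). Camera axes: x right, y down, z forward; pixel columns grow to the right and rows downward; lengths in m; the calibration is good to about 2 mm. A picture is of the moment at which its call begins. camera_info takes no time and is no camera call.
- robot.close_job(): hands the job in, once; it reports no verdict.
The state is a dict: "time": time; "joint_positions": joint angles; "qvel": joint speeds; "joint_torque": joint torques, N m; "tool_pos": TCP position; "ee_rot": TCP orientation; "wrist_force": force on the tool from outside, world axes, zero at the start; "wrist_torque": the same for the moment, N m; "width": finger opening in m.
Only numpy, scipy, OpenCV 4.12 (cv2) and the standard library are available. Lean on these libraries where they do the work, as an engineer would, in place of code of your own. Each camera call takes 0.05 s, during which the arm holds its last target.

TASK

Lay the freshly glued round-headed hand-mirror blank flat on the bed of the bench press with its round head centred under the platen. Then pull the lever down until the platen bears firmly on the head, keep it pressed for two seconds, and ease the lever slowly, over two or three seconds, all the way back up to its stop without ever letting it fly back on its spring. Leave the blank lying on the bed where it was pressed, and do not disturb the brush back, glue bottle, stick pot or mallet.

Things in the scene. Friction and masses are not known exactly. Their poses are not given: they have to be found in the camera images.
- press: Grey cast bench lever press, bolted down. Origin on the bench top straight below the ram axis; z up, -x its open front (operator's side), +x to its column, +y the operator's left, -y the lever side. Foot 120 mm wide, x -80 to +190, 22 mm high. Column 60 x 60 mm, front face at x = +80, 252 mm high. The throat between bed and platen is open to the front and both sides.
- bed_centre (a point): Centre of the top face of the square steel bed plate (110 x 110 mm), on the ram axis, 60 mm above the bench. Axes as press.
- press_head (a point): Middle of the press head, the casting above the bed that guides the ram. In the press's frame it fills x -40 to +140, y -30 to +30, z 148 to 240 mm; a flat round spring housing, 56 mm across, stands out of it to y = +44 mm at x = +30.
- ram: Square 22 mm steel ram with the round platen (60 mm across, 12 mm thick) at its foot. Origin at the centre of the platen's underside; z up. Lever up, it stands 38 mm above the bed; it goes down 25 mm per rad of lever and so meets the 16 mm blank at about 0.88 rad.
- lever_pivot (a point): Fixed point on the lever's hinge axis, which lies level along the press's y: in the press's frame x = +30, y = -52, z = +178 mm. The lever swings in the upright plane through it that holds the press's x. Axes as press.
- lever (a joint): Lever angle, rad: 0 = up at its top stop (arm points to the press's front, 0.60 above level); grows as it is pulled down (arm angle above level = 0.60 - joint). A spring returns it: about 5 N at the knob at the top, 8.5 N at 0.88, plus 2 N per rad/s of drag; let go, it flies up. Once the platen is on the blank it is stiff: each further N at the knob puts about 8 N on the blank.
- mirror: The blank to press: loose, two glued wooden layers (pale over darker), flat, 190 mm long, 16 thick, 0.1 kg. ROUND head 80 mm across, straight handle 24 mm wide (from x = 0 to the tail). Origin on the underside at mid-length, +x along the handle (tail at x = +95 mm, head centre at x = -55), z up. It balances about 35 mm from the head's centre, so it lies steady on the bed with the handle overhanging.
- mirror_head (a point): Centre of the round head on the underside of the blank. Axes as mirror.
- mirror_grip (a point): Middle of the bare handle, at half its thickness (8 mm above the underside), 95 mm from the head's centre. Axes as mirror.
- lever_knob (a point): Centre of the black ball, 36 mm in diameter, at the end of the lever's 13 mm steel rod, 200 mm from the pivot. Lever up: in the press's frame about x = -135, y = -52, z = +291 mm. It turns with the lever.
- brush: Bystander: a brush back of the same woods lying near the blank, with a RECTANGULAR head 105 x 58 mm, 190 mm long in all, 16 mm thick; origin on the underside at mid-length, +x to the handle's end. Leave alone.
- glue: Bystander: white plastic bottle, 60 mm in diameter, 150 mm high, standing beside the press; origin under its centre. Leave standing.
- sticks: Bystander: open steel pot 72 mm in diameter, 85 mm high, with pale stirring sticks up to about 150 mm high, standing near the lever; origin under its centre. Leave standing.
- mallet: Bystander: wooden mallet lying on the bench; cylindrical head 60 mm in diameter and 90 mm long, handle 22 mm thick, about 190 mm long over all, at most 60 mm high; origin on the bench, x along the handle (head centre at x = -75 mm, handle to +x). Leave alone.
There are look-alikes about, which are no part of the job. Leave any blue or purple look-alike of the mirror alone.

How it is judged:
By the outcome, as a careful person would: the job done as asked, in the order asked, and still so for the second after the job is handed in, with the robot touching nothing.
It also fails if it takes over 72 s, if anything falls off the work surface, if the arm or the gripper's body presses on something with over 40 N, if the wrist force passes 120 N, or if a joint passes its speed limit or range.

## Working session

There is one attempt and no reset: what is moved stays moved. The work goes in short steps, Python scripts to look and compute and a shell command to move; the robot and the scene stay as the last step left them, time stands still between calls to the robot, and variables do not carry over. Pictures are saved under pics/ and viewed, and the job is handed in when it is done.

```bash
ls; mkdir -p pics
python3 - <<'E'
from bench import robot
import cv2,numpy as np
print(robot.get_obs())
for n in("scene","top"):
    p,d=robot.snapshot(n); cv2.imwrite(f"pics/{n}0.png",p); np.save(f"pics/{n}0.npy",d)
    print(n,robot.camera_info(n))
E
```

```text
pics
{'time': 0.0, 'joint_positions': array([-1.23408153e+00,  8.79419104e-02,  1.37225386e+00, -2.53207240e-05,
        1.68358431e+00, -1.03096104e-01]), 'qvel': array([ 4.95263443e-04, -5.02937063e-04,  8.80003241e-04,  4.26334149e-04,
       -9.94913502e-05,  1.37067976e-03]), 'joint_torque': array([ 8.80465341e-04, -3.40177274e+01, -3.02424359e+01,  7.18888873e-02,
        3.29391507e-02, -1.60658506e-04]), 'tool_pos': array([ 0.23398003, -0.49714174,  0.20431153]), 'ee_rot': array([-3.14139257e+00,  2.17840357e-03, -1.13098803e+00]), 'wrist_force': array([ 0.15698013, -0.33156603,  0.52137908]), 'wrist_torque': array([-0.01164779, -0.00728088,  0.04233519]), 'width': 0.09382025498454083}
scene {'K': array([[512.32319502,   0.        , 312.86928814],
       [  0.        , 512.32319502, 195.53708301],
       [  0.        ,   0.        ,   1.        ]]), 'dist': array([-0.13694753,  0.        ,  0.        ,  0.        ,  0.        ]), 'extrinsics': array([[ 0.40827411,  0.9127776 ,  0.01221891, -0.17747619],
       [ 0.5720558 , -0.24539659, -0.78264467, -0.16124485],
       [-0.71138205,  0.32652345, -0.62234879,  2.10967503],
       [ 0.        ,  0.        ,  0.        ,  1.        ]])}
top {'K': array([[496.91067686,   0.        , 320.79257343],
       [  0.        , 496.91067686, 200.42707903],
       [  0.        ,   0.        ,   1.        ]]), 'dist': array([0.01317658, 0.        , 0.        , 0.        , 0.        ]), 'extrinsics': array([[-0.01129145, -0.99991507, -0.00650779, -0.03164912],
       [-0.99786608,  0.01168641, -0.06423946,  0.54445234],
       [ 0.06431006,  0.00576855, -0.99791329,  1.81046434],
       [ 0.        ,  0.        ,  0.        ,  1.        ]])}
```

View pics/scene0.png

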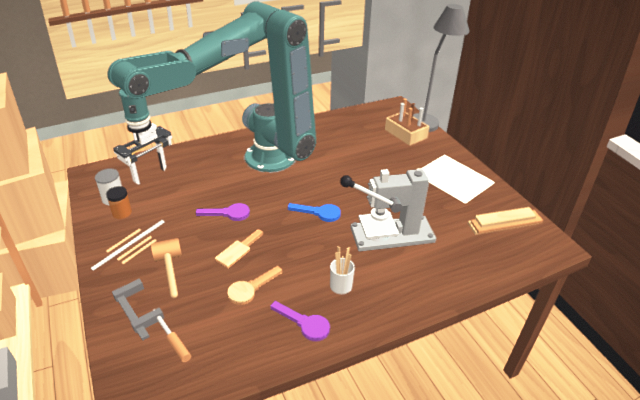

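View pics/top0.png

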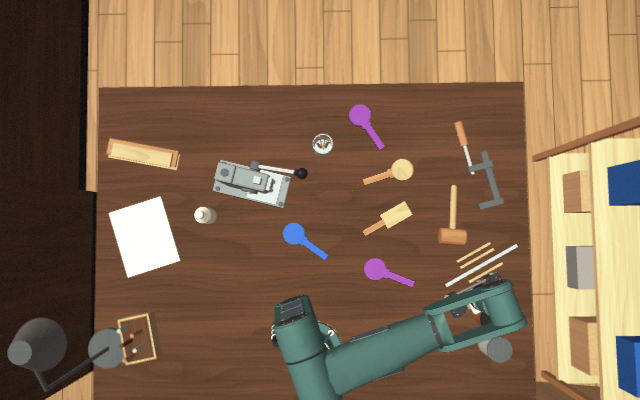

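The candidates are: a pale round head at top (402,169) / scene (241,291); a pale rectangular head at top (397,213), which is the brush; purple ones at top (360,115) and (375,269); and a blue one at top (293,233). The pale round one fits the description. I'll confirm it in an enlarged crop.

```bash
cat > h.py <<'E'
import cv2,numpy as np
from bench import robot
def ray(n,u,v):
    c=robot.camera_info(n);E=c["extrinsics"];R=E[:3,:3];t=E[:3,3]
    p=cv2.undistortPoints(np.array([[[u,v]]],float),c["K"],c["dist"])[0,0]
    return -R.T@t, R.T@np.array([p[0],p[1],1.])
def plane(n,u,v,z):
    o,d=ray(n,u,v); return o+d*(z-o[2])/d[2]
def tri(u1,v1,u2,v2):  # scene, top
    o1,d1=ray("scene",u1,v1);o2,d2=ray("top",u2,v2)
    A=np.stack([d1,-d2],1);s=np.linalg.lstsq(A,o2-o1,rcond=None)[0]
    a=o1+d1*s[0];b=o2+d2*s[1];return (a+b)/2,np.linalg.norm(a-b)
def proj(n,P):
    c=robot.camera_info(n);E=c["extrinsics"]
    return cv2.projectPoints(np.atleast_2d(np.array(P,float)),cv2.Rodrigues(E[:3,:3])[0],E[:3,3],c["K"],c["dist"])[0][:,0]
def cloud(n,d):
    c=robot.camera_info(n);E=c["extrinsics"]
    v,u=np.mgrid[:400,:640]
    p=cv2.undistortPoints(np.stack([u,v],-1).reshape(-1,1,2).astype(float),c["K"],c["dist"]).reshape(400,640,2)
    P=np.dstack([p,np.ones((400,640))])*d[...,None]
    return (P-E[:3,3])@E[:3,:3]
E
python3 - <<'E'
import cv2,numpy as np
t=cv2.imread("pics/top0.png");s=cv2.imread("pics/scene0.png")
a=cv2.resize(t[90:250,340:500],(400,400),interpolation=cv2.INTER_CUBIC)
b=cv2.resize(s[220:320,200:300],(400,400),interpolation=cv2.INTER_CUBIC)
cv2.imwrite("pics/crop1.png",np.hstack([a,b]))
a=cv2.resize(t[130:230,190:330],(0,0),fx=4,fy=4,interpolation=cv2.INTER_CUBIC)
b=cv2.resize(s[160:260,325:445],(0,0),fx=5,fy=5,interpolation=cv2.INTER_CUBIC)
cv2.imwrite("pics/crop2.png",a);cv2.imwrite("pics/crop3.png",b)
E
```

```text
(no output)
```

View pics/crop1.png

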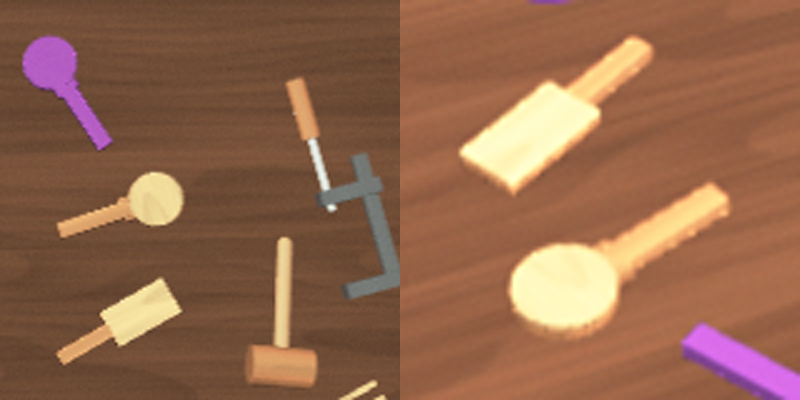

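View pics/crop2.png

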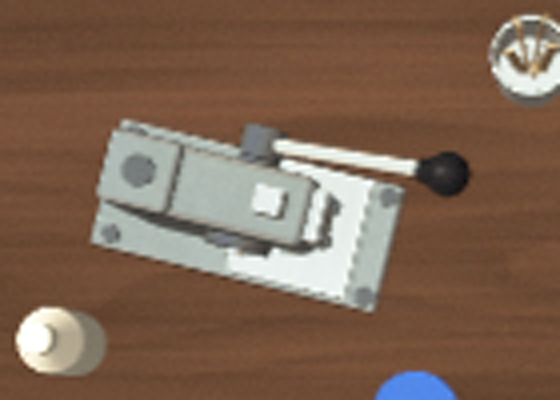

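View pics/crop3.png

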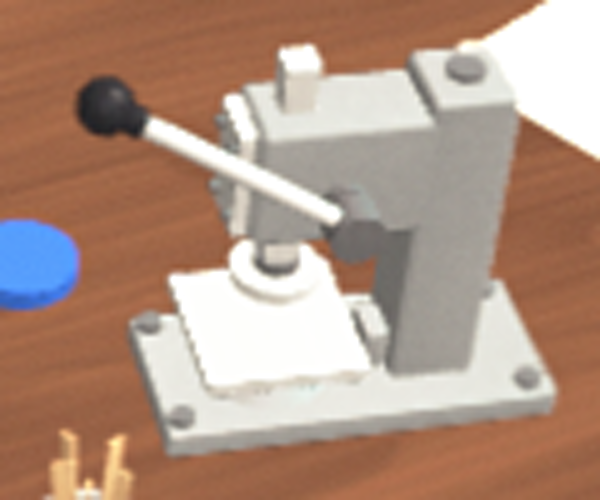

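Confirmed: the pale round head at top (402,169) with its handle tail at (363,182) is the mirror, and the rectangular one is the brush. The press has its lever on the +x world side, with the knob at about top (301,173). Next I'll measure poses.

Run:
```python
from h import *
t=cv2.imread("pics/top0.png");s=cv2.imread("pics/scene0.png")
hs=cv2.cvtColor(t,cv2.COLOR_BGR2HSV)
sub=t[150:195,355:420]; H=cv2.cvtColor(sub,cv2.COLOR_BGR2HSV)
m=((H[...,2]>150)&(H[...,1]>50)).astype(np.uint8)
n,l,st,c=cv2.connectedComponentsWithStats(m);k=1+np.argmax(st[1:,4]);print(st[k])
ys,xs=np.nonzero(l==k);xs=xs+355;ys=ys+150
W=np.array([plane("top",x,y,.016)[:2] for x,y in zip(xs,ys)])
# axis via PCA, head = wide end
mu=W.mean(0);w,V=np.linalg.eigh(np.cov((W-mu).T));ax=V[:,1]
q=(W-mu)@ax; lat=(W-mu)@V[:,0]
if np.ptp(lat[q<q.mean()-0.03])<np.ptp(lat[q>q.mean()+.03]): ax=-ax;q=-q
print("len",np.ptp(q),"yaw(handle +x)",np.arctan2(ax[1],ax[0]))
# head circle: fit by contour of the part beyond
hd=W[q<q.min()+.075];(cx,cy),r=cv2.minEnclosingCircle(hd.astype(np.float32)*1000);print("head",cx,cy,r)
tl=mu+ax*q.max()+V[:,0]*lat[q>q.max()-.05].mean();hdm=mu+ax*(q.min()+.04)
print("tail",tl,"head by len",hdm, "grip pt", np.array([cx,cy])/1000+.095*(tl-np.array([cx,cy])/1000)/np.linalg.norm(tl-np.array([cx,cy])/1000))
v=tl-np.array([cx,cy])/1000;print("yaw2",np.arctan2(v[1],v[0]),np.linalg.norm(v))
# scene check head
print("scene head",plane("scene",240.5,291,.016))
# foot
F=[plane("top",*p,.022)[:2] for p in[(219.5,160.3),(213,190.8),(283,207.5),(291,177)]]
F=np.array(F);print(F.round(3))
a=F[1];b=F[0]  # column end: y+ side is lower image
e1=(F[0]+F[1])/2-(F[2]+F[3])/2;print("press yaw",np.arctan2(e1[1],e1[0]),np.linalg.norm(e1))
x=e1/np.linalg.norm(e1);O=(F.mean(0))-x*.055;print("O",O)
# bed corners in scene at z=.06  crop3 /5 + (325,160)
for p in[(170,275),(328,268),(372,372),(215,390)]:
    print("bed",plane("scene",p[0]/5+325,p[1]/5+160,.060).round(4))
print("knob tri",tri(107/5+325,105/5+160,443/4+190,173/4+130))
print("glue",plane("top",205,214.5,.0),"sticks",plane("top",322,144,.085), plane("scene",342,268,.085))
np.save("pics/O.npy",O)
```

```text
[  8   9  51  26 589]
len 0.1905442060308759 yaw(handle +x) 1.8786720321430577
head 656.0291137695312 -338.1128845214844 41.422706604003906
tail [ 0.61115586 -0.19526156] head by len [ 0.65688397 -0.33869276] grip pt [ 0.62755879 -0.24747933]
yaw2 1.8751614820351195 0.1497334628708305
scene head [ 0.65830135 -0.33745042  0.016     ]
[[0.697 0.334]
 [0.584 0.358]
 [0.519 0.101]
 [0.631 0.071]]
press yaw 1.3268447652702815 0.2681832589377214
O [0.59452825 0.16260794]
bed [0.5335 0.1263 0.06  ]
bed [0.57   0.2292 0.06  ]
bed [0.6718 0.2019 0.06  ]
bed [0.6456 0.0994 0.06  ]
knob tri (array([0.6131523 , 0.02319441, 0.28928036]), np.float64(0.001487614835390829))
glue [0.49789274 0.39232286 0.        ] sticks [ 0.74135638 -0.04488465  0.085     ] [ 0.75107045 -0.0484915   0.085     ]
```

Run:
```python
from h import *
for n in("scene","top"):
    C=cloud(n,np.load(f"pics/{n}0.npy"))
    # table, mirror
    m=(np.abs(C[...,0]-.6)<.3)&(np.abs(C[...,1])<.5)&(C[...,2]<.01);print(n,"table z",np.median(C[m][:,2]))
    near=(abs(C[...,0]-.6)<.12)&(abs(C[...,1]-.2)<.25)
    z=C[...,2]
    for nm,lo,hi in(("foot",.015,.03),("bed",.052,.067),("headtop",.233,.247)):
        P=C[near&(z>lo)&(z<hi)];
        P=P[(abs(P[:,0]-.6)<.11)]
        if len(P)<10:continue
        r=cv2.minAreaRect(P[:,:2].astype(np.float32)*1000);print(nm,len(P),r,np.median(P[:,2]))
    P=C[(abs(C[...,0]-.63)<.08)&(abs(C[...,1]+.27)<.12)&(z>.01)&(z<.025)]
    print("mirror",len(P),cv2.minAreaRect(P[:,:2].astype(np.float32)*1000),np.median(P[:,2]))
    if n=="scene":
        # edge pts of the bed: restrict image region
        t=np.zeros((400,640),bool);t[205:245,350:405]=1
        P=C[t&(z>.055)&(z<.065)];r=cv2.minAreaRect(P[:,:2].astype(np.float32)*1000);print("bed only",len(P),r,np.median(P[:,2]),cv2.boxPoints(r))
```

```text
scene table z -0.0014157730202574203
foot 976 ((613.7999267578125, 217.47406005859375), (273.6968078613281, 128.96102905273438), 74.8856430053711) 0.020918002329118317
bed 752 ((609.38525390625, 202.8489227294922), (193.20298767089844, 117.80022430419922), 75.89064025878906) 0.05882656540753774
headtop 513 ((610.079345703125, 191.3325653076172), (224.88829040527344, 84.89974212646484), 84.51262664794922) 0.23911904004320841
mirror 679 ((631.581787109375, -291.78662109375), (82.71558380126953, 188.53553771972656), 28.3874568939209) 0.015496462169202585
bed only 608 ((602.8636474609375, 176.10049438476562), (138.87484741210938, 117.5908432006836), 75.49248504638672) 0.059144941148470034 [[528.5484  123.60577]
 [642.38983  94.14843]
 [677.1789  228.59521]
 [563.33746 258.05255]]
top table z 0.00022714178923237906
foot 622 ((605.026123046875, 255.4428253173828), (203.0145263671875, 365.7674255371094), 6.840888500213623) 0.022125568211600388
bed 423 ((592.7041625976562, 150.4542999267578), (133.21856689453125, 441.04742431640625), 13.970515251159668) 0.06013594538287271
headtop 625 ((607.8431396484375, 193.5109100341797), (219.22119140625, 81.94693756103516), 84.63085174560547) 0.23986440039362555
mirror 559 ((637.5149536132812, -268.25177001953125), (237.1044158935547, 151.2822265625), 87.39602661132812) 0.016589909428149138
```

```bash
cat >> h.py <<'E'
from scipy.spatial.transform import Rotation as Ro
def go(x,y,z,yaw):
    o=robot.get_obs();R=Ro.from_euler("xyz",o["ee_rot"]).as_matrix()
    d=R.T@(np.array([x,y,z])-o["tool_pos"])*100
    s=-(yaw-o["ee_rot"][2]);s=(s+np.pi)%(2*np.pi)-np.pi
    print("from",o["tool_pos"].round(4),o["ee_rot"].round(3),"rows:",d.round(2),round(s,3), "w",round(o["width"],4),"t",round(o["time"],2))
E
python3 - <<'E'
from h import *
go(.6265,-.2426,.09,.306)
for p in[(133,322),(168,437),(550,408),(497,285)]:
    print("foot",plane("scene",p[0]/5+325,p[1]/5+160,.022).round(4))
E
```

```text
from [ 0.234  -0.4972  0.2044] [-3.141e+00  2.000e-03 -1.131e+00] rows: [ -6.3  -46.35  11.47] -1.437 w 0.0941 t 0.1
foot [0.529  0.1029 0.022 ]
foot [0.6383 0.0719 0.022 ]
foot [0.7169 0.3189 0.022 ]
foot [0.5968 0.3566 0.022 ]
```

```bash
python3 -m inch '-1.6 -11.6 2 -0.36 0;-3.2 -23.2 4 -0.72 0;-4.8 -34.8 6 -1.08 0;-6.3 -46.35 9 -1.437 0;-6.3 -46.35 11 -1.437 0;-6.3 -46.35 11 -1.437 0;-6.3 -46.35 11 -1.437 0;-6.3 -46.35 11 -1.437 0;-6.3 -46.35 11 -1.437 0;-6.3 -46.35 11 -1.437 0;-6.3 -46.35 11 -1.437 0;-6.3 -46.35 11 -1.437 0;-6.3 -46.35 11 -1.437 0;-6.3 -46.35 11 -1.437 0;-6.3 -46.35 11 -1.437 0;-6.3 -46.35 11 -1.437 0;-6.3 -46.35 11 -1.437 0'
python3 - <<'E'
from h import *
go(.6265,-.2426,.003,.306)
for n in("scene","top"):
    p,d=robot.snapshot(n); cv2.imwrite(f"pics/{n}1.png",p)
    o=robot.get_obs();q=proj(n,[o["tool_pos"]])[0];print(n,q)
    u,v=q.astype(int);u0=max(u-60,0);v0=max(v-45,0)
    cv2.imwrite(f"pics/c{n}1.png",cv2.resize(p[v0:v0+90,u0:u0+120],(0,0),fx=5,fy=5,interpolation=cv2.INTER_CUBIC))
E
```

```text
time: 1.52
tool_pos: [0.6258, -0.244, 0.0956]
ee_rot: [-3.141, -0.001, 0.304]
wrist_force: [-0.8, -0.4, -0.3]
width: 0.094
from [ 0.6258 -0.244   0.0956] [-3.141e+00 -1.000e-03  3.040e-01] rows: [ 0.11 -0.1   9.26] -0.002 w 0.094 t 1.52
scene [264.83898963 256.41185726]
top [378.71672125 175.17048797]
```

View pics/cscene1.png

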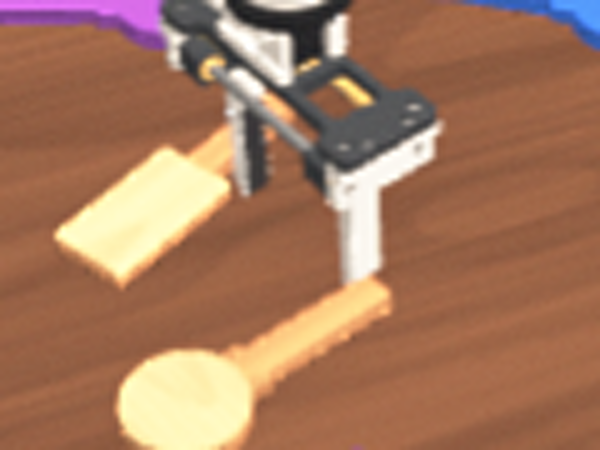

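The crop shows the fingertips at about scene (254,249) and (276,267), straddling the handle line, with the brush clear. Descending and gripping.

```bash
python3 -m inch '0.1 -0.1 3 0 0;0.1 -0.1 6 0 0;0.1 -0.1 8 0 0;0.1 -0.1 8.8 0 0;0.1 -0.1 9.1 0 0;0.1 -0.1 9.1 0 0;0.1 -0.1 9.1 0 0;0.1 -0.1 9.1 0 1;0.1 -0.1 9.1 0 1;0.1 -0.1 9.1 0 1;0.1 -0.1 9.1 0 1;0.1 -0.1 9.1 0 1;0.1 -0.1 9.1 0 1;0.1 -0.1 9.1 0 1;0.1 -0.1 9.1 0 1;0.1 -0.1 9.1 0 1;0.1 -0.1 9.1 0 1'
python3 - <<'E'
from h import *
go(.6265,-.2426,.10,.306)
E
```

```text
time: 3.03
tool_pos: [0.6266, -0.2424, 0.0044]
ee_rot: [-3.14, -0.001, 0.304]
wrist_force: [0.1, -0.0, -0.9]
width: 0.0308
from [ 0.6266 -0.2424  0.0044] [-3.14e+00 -1.00e-03  3.04e-01] rows: [-0.01  0.   -9.56] -0.002 w 0.0308 t 3.03
```

```bash
python3 -m inch '0 0 0 0 1;0 0 0 0 1;0 0 0 0 1;0 0 0 0 1;0 0 0 0 1;0 0 0 0 1;0 0 -1 0 1;0 0 -2.5 0 1;0 0 -4.5 0 1;0 0 -7 0 1;0 0 -9.5 0 1;0 0 -9.6 0 1;0 0 -9.6 0 1;0 0 -9.6 0 1'
python3 - <<'E'
from h import *
go(.392,.214,.10,1.325)
for n in("scene",):
    p,d=robot.snapshot(n); cv2.imwrite(f"pics/{n}2.png",p)
    cv2.imwrite(f"pics/c{n}2.png",cv2.resize(p[205:305,200:330],(0,0),fx=5,fy=5,interpolation=cv2.INTER_CUBIC))
E
```

```text
time: 4.2
tool_pos: [0.626, -0.2422, 0.0993]
ee_rot: [-3.139, 0.001, 0.304]
wrist_force: [-0.3, 0.0, -1.5]
width: 0.024
from [ 0.626  -0.2422  0.0993] [-3.139e+00  1.000e-03  3.040e-01] rows: [-8.670e+00 -5.054e+01  5.000e-02] -1.021 w 0.024 t 4.2
```

View pics/cscene2.png

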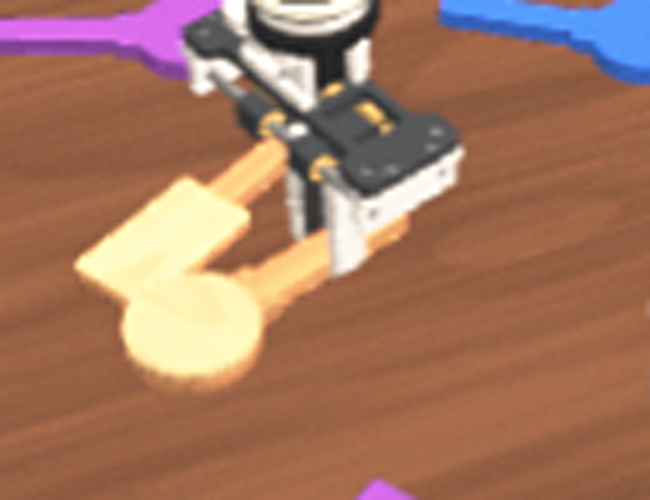

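The blank is held level by its handle (width 24 mm). I'm carrying it round on the robot's side of the knob.

```bash
python3 -m inch '-1.5 -2 0 0 1;-3.5 -5 0 -0.06 1;-6 -8.5 0 -0.12 1;-8.5 -12 0 -0.18 1;-11 -15.5 0 -0.24 1;-13 -19 0 -0.32 1;-14.5 -22.5 0 -0.4 1;-15 -26 0 -0.48 1;-14.8 -29.5 0 -0.56 1;-14 -33 0 -0.64 1;-13 -36.5 0 -0.72 1;-12 -40 0 -0.8 1;-11 -43.5 0 -0.87 1;-10 -46.5 0 -0.93 1;-9.2 -49 0 -0.98 1;-8.7 -50.4 0 -1.02 1;-8.7 -50.5 0 -1.02 1;-8.7 -50.5 0 -1.02 1;-8.7 -50.5 0 -1.02 1'
python3 - <<'E'
from h import *
go(.392,.214,.075,1.325)
for n in("scene","top"):
    p,d=robot.snapshot(n); cv2.imwrite(f"pics/{n}3.png",p);np.save(f"pics/{n}3.npy",d)
s=cv2.imread("pics/scene3.png");t=cv2.imread("pics/top3.png")
cv2.imwrite("pics/c3.png",np.hstack([cv2.resize(s[120:260,290:450],(400,350),interpolation=cv2.INTER_CUBIC),cv2.resize(t[130:270,180:340],(400,350),interpolation=cv2.INTER_CUBIC)]))
E
```

```text
time: 5.83
tool_pos: [0.3904, 0.2128, 0.0989]
ee_rot: [-3.136, 0.0, 1.323]
wrist_force: [0.0, -0.3, -0.3]
width: 0.0233
from [0.3904 0.2128 0.0989] [-3.136  0.     1.323] rows: [0.15 0.15 2.39] -0.002 w 0.0233 t 5.83
```

View pics/c3.png

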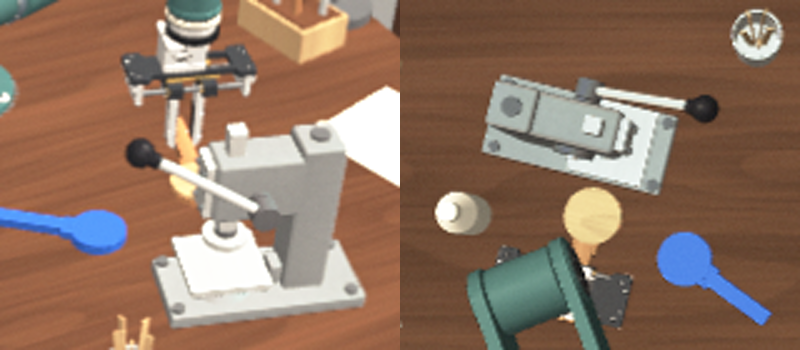

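Run:
```python
from h import *
t=cv2.imread("pics/top3.png");o=robot.get_obs()
H=cv2.cvtColor(t,cv2.COLOR_BGR2HSV)
m=((H[...,0]>12)&(H[...,0]<35)&(H[...,1]>60)&(H[...,2]>190)).astype(np.uint8);m[:200]=0;m[235:]=0;m[:,:235]=0;m[:,280:]=0
n,l,st,c=cv2.connectedComponentsWithStats(m);k=1+np.argmax(st[1:,4]);print(st[k],c[k])
ys,xs=np.nonzero(l==k);z=o["tool_pos"][2]-.0044+.016
W=np.array([plane("top",x,y,z)[:2] for x,y in zip(xs,ys)])
top=W[W[:,0]>W[:,0].max()-.055]
(cx,cy),r=cv2.minEnclosingCircle(W.astype(np.float32)*1000);print("head",cx,cy,r)
T=o["tool_pos"][:2]*1000;d=np.array([cx,cy])-T;print("head-TCP",d,np.linalg.norm(d),"yaw head->",np.arctan2(d[1],d[0]))
C=cloud("top",np.load("pics/top3.npy"));print("head z pts",[C[int(v),int(u)].round(4) for u,v in((257,212),(257,216),(257,221),(250,216),(264,216))])
# bed & foot edges in top: enlarge
cv2.imwrite("pics/bed3.png",cv2.resize(t[150:215,205:305],(800,520),interpolation=cv2.INTER_CUBIC))
```

```text
[245 205  23  30 454] [256.06167401 217.38105727]
head 474.0293273925781 188.94918823242188 51.83299255371094
head-TCP [ 83.10221365 -23.68579793] 86.41177545737874 yaw head-> -0.27765771018262464
head z pts [array([0.5002, 0.1843, 0.112 ]), array([0.4863, 0.1847, 0.1093]), array([0.4687, 0.1838, 0.1165]), array([0.4869, 0.2103, 0.1016]), array([0.4859, 0.1598, 0.1129])]
```

View pics/bed3.png

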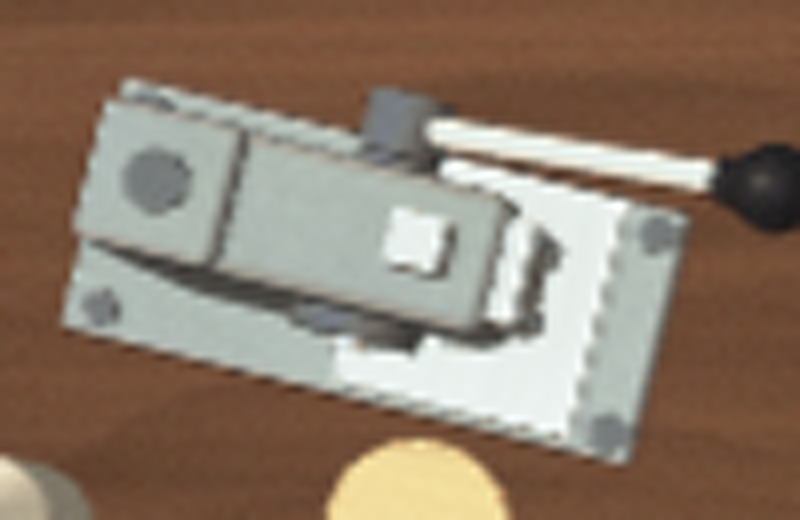

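Run:
```python
from h import *
f=lambda u,v,z:plane("top",(u+.5)/8-.5+205,(v+.5)/8-.5+150,z)[:2]
A=f(628,205,.06);B=f(572,441,.06);Cc=f(335,376,.06)
print("bed",A,B,np.linalg.norm(A-B),Cc,np.linalg.norm(B-Cc))
fa=f(690,213,.022);fb=f(628,463,.022);fc=f(65,326,.022)
print("foot",fa,fb,np.linalg.norm(fa-fb),np.linalg.norm(fb-fc))
x=fc-fb;print("yaw side",np.arctan2(x[1],x[0]));y=B-A;print("yaw fr",np.arctan2(y[1],y[0])-np.pi/2);y=fb-fa;print(np.arctan2(y[1],y[0])-np.pi/2)
yaw=1.325;X=np.array([np.cos(yaw),np.sin(yaw)]);Y=np.array([-X[1],X[0]])
print("O bed",(A+B)/2+.055*X,"O foot",(fa+fb)/2+.08*X, "O side", (fc+fb)/2-.06*Y-.055*X)
g=lambda u,v,z:plane("scene",(u+.5)/5-.5+325,(v+.5)/5-.5+160,z)[:2]
S=[g(*p,.06) for p in[(170,275),(328,268),(372,372),(215,385)]];print("scene bed",np.mean(S,0),S)
# ram top square (z?) skip ; head circle
t=cv2.imread("pics/top3.png");H=cv2.cvtColor(t,cv2.COLOR_BGR2HSV)
m=((H[...,0]>12)&(H[...,0]<35)&(H[...,1]>60)&(H[...,2]>190)).astype(np.uint8);m[:200]=0;m[235:]=0;m[:,:235]=0;m[:,280:]=0
cn=max(cv2.findContours(m,cv2.RETR_EXTERNAL,cv2.CHAIN_APPROX_NONE)[0],key=cv2.contourArea)[:,0]
cn=cn[cn[:,1]<224]
W=np.array([plane("top",*p,.1105)[:2] for p in cn])
a=np.c_[2*W,np.ones(len(W))];s=np.linalg.lstsq(a,(W**2).sum(1),rcond=None)[0];print("circle",s[:2],np.sqrt(s[2]+s[:2]@s[:2]))
T=robot.get_obs()["tool_pos"][:2];d=s[:2]-T;print(d,np.hypot(*d),np.arctan2(d[1],d[0])+np.pi)
```

```text
bed [0.63409024 0.0968536 ] [0.52785352 0.12269436] 0.10933428917581259 [0.55836716 0.22911589] 0.11070963482777121
foot [0.63447574 0.07143356] [0.519615  0.1007199] 0.11853555902762174 0.2667092415725269
yaw side 1.320501487735338
yaw fr 1.3321923084087115
1.321143087907454
O bed [0.59435497 0.16312089] O foot [0.59651167 0.16367224] O side [0.59745911 0.16197247]
scene bed [0.6018836  0.16451257] [array([0.5310687 , 0.12604559]), array([0.5676012 , 0.22899135]), array([0.66958752, 0.20165886]), array([0.63927698, 0.10135447])]
circle [0.48696768 0.18641017] 0.037933741557699796
[ 0.09604057 -0.02622482] 0.09955667409426115 2.875031136325364
```

Bed centre is O ≈ (0.5965, 0.163) with press yaw 1.323, and the head centre is now at (0.487, 0.187). I'll lower to 10 mm above bed height and slide in about 11.2 cm along tool y.

```bash
python3 -m inch '0 0 0.8 0 1;0 0 1.7 0 1;0 0.3 2.3 0 1;0 1 2.4 0 1;0 2 2.4 0 1;0.1 3 2.4 0 1;0.2 3.6 2.4 0 1;0.2 4 2.4 0 1;0.2 4 2.4 0 1;0.2 4 2.4 0 1'
python3 - <<'E'
from h import *
go(.4997,.1886,.075,1.323)
n="scene";p,d=robot.snapshot(n);cv2.imwrite("pics/s4.png",p)
cv2.imwrite("pics/c4.png",cv2.resize(p[140:260,310:450],(0,0),fx=5,fy=5,interpolation=cv2.INTER_CUBIC))
E
```

```text
time: 6.77
tool_pos: [0.4304, 0.2047, 0.0755]
ee_rot: [-3.137, -0.001, 1.322]
wrist_force: [0.1, -0.5, -1.4]
width: 0.0236
from [0.4304 0.2047 0.0755] [-3.137e+00 -1.000e-03  1.322e+00] rows: [0.14 7.11 0.01] -0.001 w 0.0236 t 6.77
```

View pics/c4.png

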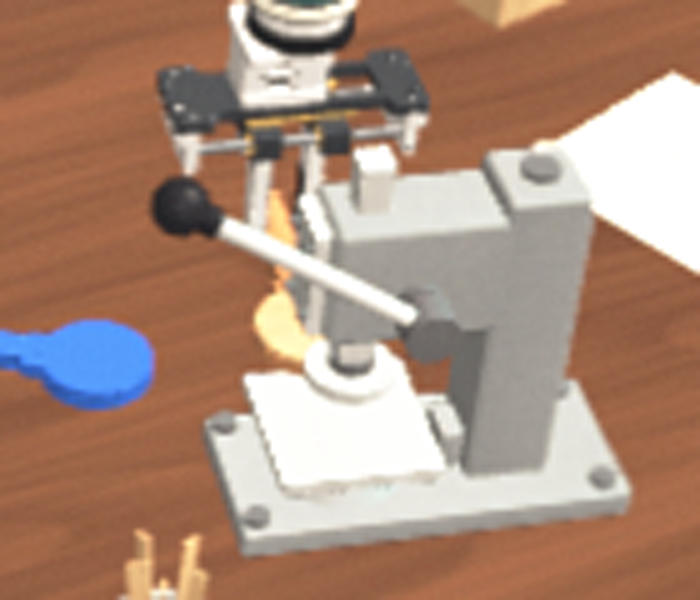

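```bash
python3 -m inch '0 0.6 0 0 1;0 1.4 0 0 1;0.1 2.2 0 0 1;0.1 3 0 0 1;0.1 3.8 0 0 1;0.1 4.6 0 0 1;0.1 5.4 0 0 1;0.1 6.2 0 0 1;0.1 6.8 0 0 1;0.1 7.1 0 0 1;0.1 7.1 0 0 1;0.1 7.1 0 0 1;0.1 7.1 0 0 1'
python3 - <<'E'
from h import *
go(.4997,.1886,.065,1.323)
for n in("scene","top"):
    p,d=robot.snapshot(n); cv2.imwrite(f"pics/{n}5.png",p)
s=cv2.imread("pics/scene5.png");t=cv2.imread("pics/top5.png")
cv2.imwrite("pics/c5.png",np.hstack([cv2.resize(s[170:250,345:425],(400,400),interpolation=cv2.INTER_CUBIC),cv2.resize(t[140:220,215:295],(400,400),interpolation=cv2.INTER_CUBIC)]))
E
```

```text
time: 7.9
tool_pos: [0.4988, 0.1884, 0.075]
ee_rot: [-3.136, -0.001, 1.322]
wrist_force: [1.6, -0.2, -1.2]
width: 0.0237
from [0.4988 0.1884 0.075 ] [-3.136e+00 -1.000e-03  1.322e+00] rows: [0.04 0.09 1.  ] -0.001 w 0.0237 t 7.9
```

View pics/c5.png

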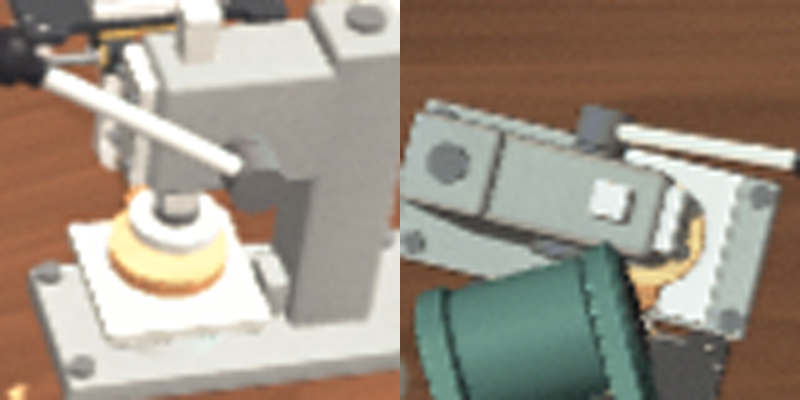

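The head is in the throat under the platen, at about scene (378,219). I'm lowering it onto the bed.

```bash
python3 -m inch '0 0.1 0.3 0 1;0 0.1 0.6 0 1;0 0.1 0.8 0 1;0 0.1 0.9 0 1;0 0.1 0.95 0 1;0 0.1 0.95 0 1'
python3 - <<'E'
from h import *
n="scene";p,d=robot.snapshot(n);cv2.imwrite("pics/scene6.png",p);np.save("pics/scene6.npy",d)
cv2.imwrite("pics/c6.png",cv2.resize(p[185:245,345:415],(0,0),fx=10,fy=10,interpolation=cv2.INTER_CUBIC))
E
```

```text
time: 8.5
tool_pos: [0.4996, 0.1881, 0.0654]
ee_rot: [-3.136, -0.001, 1.322]
wrist_force: [0.3, 0.1, -1.4]
width: 0.024
```

View pics/c6.png

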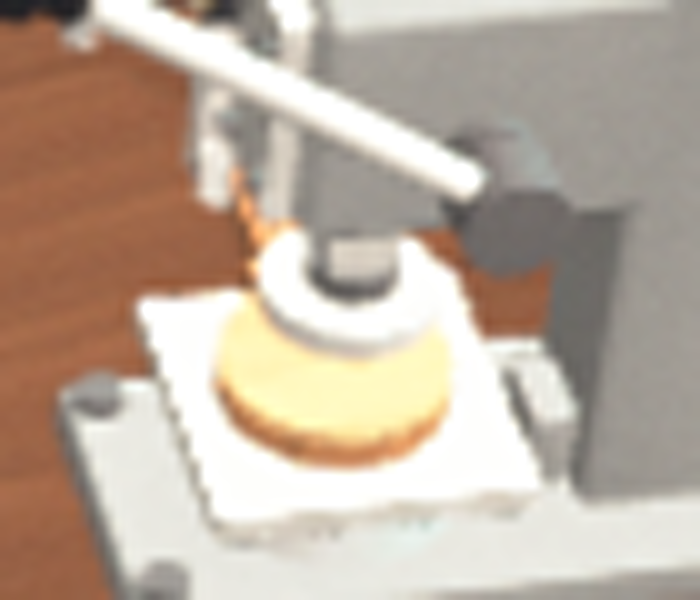

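Run:
```python
from h import *
g=lambda u,v,z:plane("scene",(u+.5)/10-.5+345,(v+.5)/10-.5+185,z)[:2]
for z in(.0765,):
    W=np.array([g(*p,z) for p in[(217,362),(224,395),(250,420),(290,437),(335,441),(385,433),(425,412),(446,385),(450,362),(222,335)]])
    a=np.c_[2*W,np.ones(len(W))];s=np.linalg.lstsq(a,(W**2).sum(1),rcond=None)[0];print("circle",s[:2],np.sqrt(s[2]+s[:2]@s[:2]))
L=g(140,302,.06);N=g(217,528,.06);R=g(537,487,.06);print(L,N,R,"centre",(L+R)/2,np.linalg.norm(L-N),np.linalg.norm(N-R),np.linalg.norm(L-R))
# platen centre: ellipse of platen top face z=.11, radius 30
W=np.array([g(*p,.110) for p in[(258,268),(262,290),(285,318),(330,333),(380,330),(420,310),(440,280)]])
a=np.c_[2*W,np.ones(len(W))];s=np.linalg.lstsq(a,(W**2).sum(1),rcond=None)[0];print("platen",s[:2],np.sqrt(s[2]+s[:2]@s[:2]))
```

```text
circle [0.60118567 0.15820585] 0.03843201156124939
[0.53169266 0.1255206 ] [0.64064127 0.09563417] [0.66549689 0.20129228] centre [0.59859477 0.16340644] 0.11297343822246805 0.10854233022802245 0.15376903813517107
platen [0.59678383 0.16324194] 0.029516684669980125
```

Scene view puts the head about (+3, -5) mm off the platen axis, while the top view says (0, -1) mm. I'll shift it by about (-1.5, +3) mm, then set it down.

```bash
python3 -m inch '0.15 -0.1 0 0 1;0.25 -0.2 0 0 1;0.25 -0.2 0 0 1;0.25 -0.2 0.05 0 1;0.25 -0.2 0.1 0 1;0.25 -0.2 0.13 0 1;0.25 -0.2 0.13 0 1'
python3 - <<'E'
from h import *
n="scene";p,d=robot.snapshot(n);cv2.imwrite("pics/scene7.png",p)
cv2.imwrite("pics/c7.png",cv2.resize(p[185:245,345:415],(0,0),fx=10,fy=10,interpolation=cv2.INTER_CUBIC))
E
```

```text
time: 9.13
tool_pos: [0.4984, 0.1912, 0.0644]
ee_rot: [-3.137, -0.001, 1.322]
wrist_force: [-0.0, -0.5, 0.1]
width: 0.0236
```

View pics/c7.png

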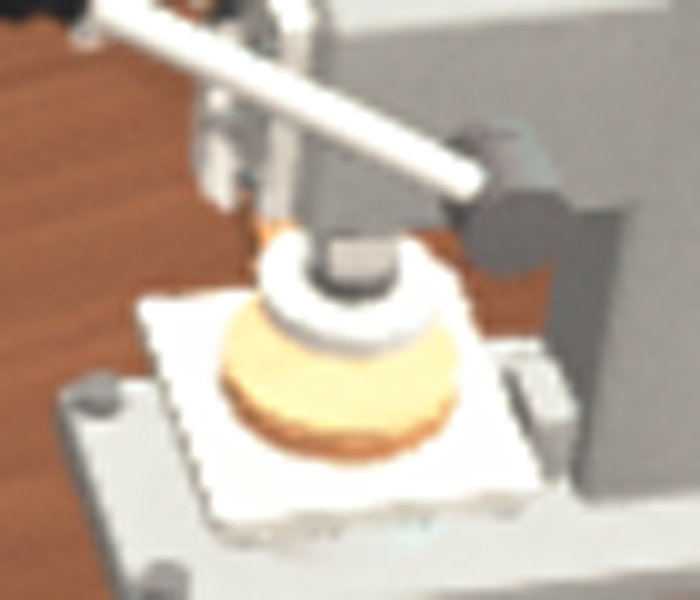

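Contact is felt (the wrist no longer carries the weight). I'm releasing, lifting clear of the handle and backing out.

```bash
python3 -m inch '0 0 0.03 0 0.8;0 0 0.03 0 0.7;0 0 0.03 0 0.6;0 0 0.03 0 0.5;0 0 0.03 0 0.4;0 0 0.03 0 0.4;0 0 0.03 0 0.4;0 0 0.03 0 0.4;0 0 -0.8 0 0.4;0 0 -2 0 0.4;0 0 -3 0 0.4;0 -0.8 -4 0 0.4;0 -3 -5.5 0 0.4;0 -6 -8 0 0.4;0 -9 -11 0 0.4;0 -10.5 -14 0 0.4;0 -11 -17 0 0.4;0 -11 -19 0 0.4;0 -11 -20 0 0.4;0 -11 -20 0 0.4'
python3 - <<'E'
from h import *
go(.40,.05,.40,-.247)
n="scene"
for n in("scene","top"):
    p,d=robot.snapshot(n);cv2.imwrite(f"pics/{n}8.png",p)
s=cv2.imread("pics/scene8.png");t=cv2.imread("pics/top8.png")
cv2.imwrite("pics/c8.png",np.hstack([cv2.resize(s[170:250,345:425],(400,400),interpolation=cv2.INTER_CUBIC),cv2.resize(t[140:220,215:295],(400,400),interpolation=cv2.INTER_CUBIC)]))
E
```

```text
time: 10.85
tool_pos: [0.3935, 0.2183, 0.2688]
ee_rot: [3.141, -0.005, 1.323]
wrist_force: [0.4, 0.6, -0.3]
width: 0.0563
from [0.3935 0.2183 0.2688] [ 3.141 -0.005  1.323] rows: [-16.09   4.77 -13.2 ] 1.57 w 0.0563 t 10.85
```

View pics/c8.png

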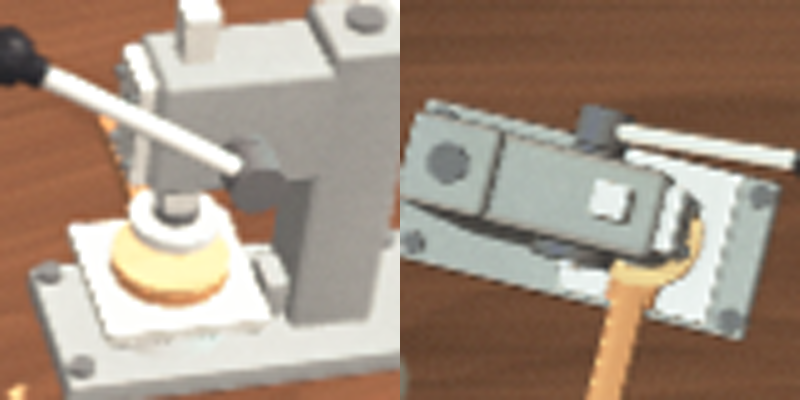

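View pics/scene8.png

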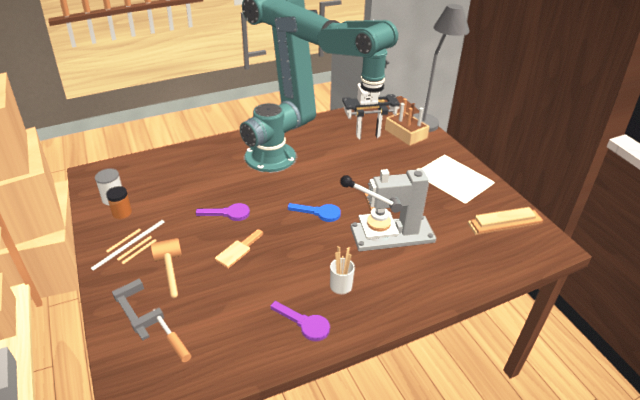

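The blank lies flat, handle pointing toward the robot. I'll check centring in both views with masks.

Run:
```python
from h import *
from scipy.optimize import least_squares
s=cv2.imread("pics/scene8.png");t=cv2.imread("pics/top8.png")
def circ(W):
    f=least_squares(lambda p:np.hypot(*(W-p).T)-.04,W.mean(0)).x
    return f
# scene
H=cv2.cvtColor(s,cv2.COLOR_BGR2HSV);roi=np.zeros((400,640),np.uint8);roi[212:235,360:398]=1
m=((H[...,0]>8)&(H[...,0]<35)&(H[...,1]>55)).astype(np.uint8)&roi
cn=max(cv2.findContours(m,cv2.RETR_EXTERNAL,cv2.CHAIN_APPROX_NONE)[0],key=cv2.contourArea)[:,0]
print(cn.min(0),cn.max(0))
# bottom silhouette belongs to underside edge z=.06 ; left/right extents tangent
b=np.array([(x,cn[cn[:,0]==x][:,1].max()+.5) for x in range(cn[:,0].min()+2,cn[:,0].max()-1)])
c=circ(np.array([plane("scene",*p,.06)[:2] for p in b]));print("scene head via bottom edge",c)
# top
H=cv2.cvtColor(t,cv2.COLOR_BGR2HSV);roi=np.zeros((400,640),np.uint8);roi[170:235,240:285]=1
m=((H[...,0]>8)&(H[...,0]<35)&(H[...,1]>60)&(H[...,2]>150)).astype(np.uint8)&roi
n,l,st,cc=cv2.connectedComponentsWithStats(m);k=1+np.argmax(st[1:,4]);print(st[k])
m=(l==k)
r=[(np.nonzero(m[y])[0].min()-.0,np.nonzero(m[y])[0].max()+.0,y) for y in range(200,226) if m[y].any()]
print(r[::3])
r=np.array([q for q in r if q[2]>=203 and q[1]-q[0]<12]);
a=np.array([plane("top",(q[0]+q[1])/2,q[2],.076)[:2] for q in r]);v=a[-1]-a[0];
pf=np.polyfit(a[:,0],a[:,1],1);print("handle line: y at x=.596:",np.polyval(pf,.596),"yaw",np.arctan2(-pf[0],-1))
e=np.array([(np.nonzero(m[y])[0].max()+.5,y) for y in range(180,196) if m[y].any()]);print(e)
print("top head",circ(np.array([plane("top",*p,.076)[:2] for p in e])))
print("tail",a.min(0))
```

```text
[367 215] [390 231]
scene head via bottom edge [0.59515119 0.16600942]
[251 184  25  44 304]
[(np.float64(257.0), np.float64(265.0), 200), (np.float64(256.0), np.float64(262.0), 203), (np.float64(255.0), np.float64(261.0), 206), (np.float64(255.0), np.float64(261.0), 209), (np.float64(254.0), np.float64(260.0), 212), (np.float64(253.0), np.float64(259.0), 215), (np.float64(252.0), np.float64(258.0), 218), (np.float64(252.0), np.float64(258.0), 221), (np.float64(251.0), np.float64(257.0), 224)]
handle line: y at x=.596: 0.16615063507165834 yaw 2.8983758197031197
[[274.5 184. ]
 [275.5 185. ]
 [275.5 186. ]
 [275.5 187. ]
 [274.5 188. ]
 [274.5 189. ]
 [274.5 190. ]
 [274.5 191. ]
 [273.5 192. ]
 [272.5 193. ]
 [271.5 194. ]
 [270.5 195. ]]
top head [0.59440349 0.16380665]
tail [0.45561679 0.18190567]
```

Run:
```python
from h import *
s=cv2.imread("pics/scene8.png");t=cv2.imread("pics/top8.png")
def blob(p,x0,x1,y0,y1):
    g=p.max(2);m=np.zeros(g.shape,np.uint8);m[y0:y1,x0:x1]=(g[y0:y1,x0:x1]<55)
    n,l,st,c=cv2.connectedComponentsWithStats(m);k=1+np.argmax(st[1:,4]);
    cn=cv2.findContours((l==k).astype(np.uint8),cv2.RETR_EXTERNAL,cv2.CHAIN_APPROX_NONE)[0][0]
    print(st[k],c[k],cv2.minEnclosingCircle(cn));return c[k]
a=blob(s,330,365,165,200);b=blob(t,285,315,160,190)
print(tri(*a,*b))
go(.42,.01,.40,-.247)
```

```text
[341 177  12  10  61] [345.47540984 182.67213115] ((346.5, 182.5), 6.5193023681640625)
[295 168  12  11  93] [300.83870968 173.04301075] ((300.2611999511719, 173.12686157226562), 6.12034273147583)
(array([0.61378032, 0.02180101, 0.28408283]), np.float64(0.0014871496992358204))
from [0.3925 0.2176 0.2645] [-3.136e+00 -1.000e-03  1.322e+00] rows: [-19.44   7.7  -13.61] 1.569 w 0.0562 t 10.95
```

Run:
```python
from h import *
go(.6135,.021,.40,-.247)
```

```text
from [0.3925 0.2176 0.2645] [-3.136e+00 -1.000e-03  1.322e+00] rows: [-13.61  26.18 -13.71] 1.569 w 0.0562 t 10.95
```

```bash
python3 -m inch '0 0 -3 0.1 0.3;0 0 -6.5 0.21 0.3;-1 0.5 -10 0.32 0.3;-2.5 2 -12.5 0.43 0.3;-4 4.5 -13.7 0.54 0.3;-5.5 7.5 -13.7 0.65 0.3;-7 10.5 -13.7 0.76 0.3;-8.5 13.5 -13.7 0.88 0.3;-10 16.5 -13.7 1 0.3;-11.5 19.5 -13.7 1.12 0.3;-12.5 22.5 -13.7 1.24 0.3;-13.2 24.5 -13.7 1.36 0.3;-13.6 26 -13.7 1.48 0.3;-13.6 26.2 -13.7 1.57 0.3;-13.6 26.2 -13.7 1.57 0.3;-13.6 26.2 -13.7 1.57 0.3;-13.6 26.2 -13.7 1.57 0.3'
python3 - <<'E'
from h import *
go(.6135,.021,.27,-.247)
n="scene";p,d=robot.snapshot(n);cv2.imwrite("pics/s9.png",p)
cv2.imwrite("pics/c9.png",cv2.resize(p[90:230,290:430],(0,0),fx=4,fy=4,interpolation=cv2.INTER_CUBIC))
p,d=robot.snapshot("top");cv2.imwrite("pics/t9.png",p)
E
```

```text
time: 12.37
tool_pos: [0.6134, 0.0213, 0.3989]
ee_rot: [-3.141, 0.008, -0.246]
wrist_force: [0.1, -0.0, -0.0]
width: 0.066
from [0.6134 0.0213 0.3989] [-3.141  0.008 -0.246] rows: [ 0.12  0.03 12.89] 0.001 w 0.066 t 12.37
```

View pics/c9.png

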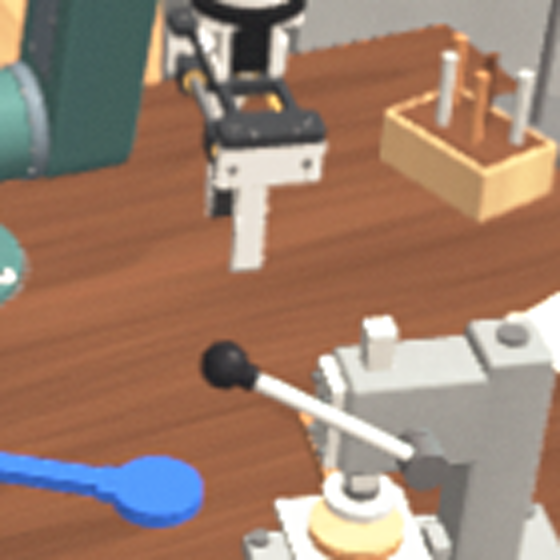

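The open fingers straddle the knob line, with the tips at about scene (345,150) above the knob at (347,181). Descending to grasp the ball.

```bash
python3 -m inch '0.1 0 3 0 0.3;0.1 0 6 0 0.3;0.1 0 9 0 0.3;0.1 0 11 0 0.3;0.1 0 12.3 0 0.3;0.1 0 12.9 0 0.3;0.1 0 12.9 0 0.3;0.1 0 12.9 0 0.3'
python3 - <<'E'
from h import *
go(.6135,.021,.27,-.247)
n="scene";p,d=robot.snapshot(n);cv2.imwrite("pics/s10.png",p)
cv2.imwrite("pics/c10.png",cv2.resize(p[130:220,300:400],(0,0),fx=6,fy=6,interpolation=cv2.INTER_CUBIC))
E
```

```text
time: 13.13
tool_pos: [0.6135, 0.0218, 0.272]
ee_rot: [-3.14, 0.004, -0.245]
wrist_force: [0.2, 0.7, 0.7]
width: 0.0656
from [0.6135 0.0218 0.272 ] [-3.14   0.004 -0.245] rows: [0.02 0.07 0.2 ] 0.002 w 0.0656 t 13.13
```

View pics/c10.png

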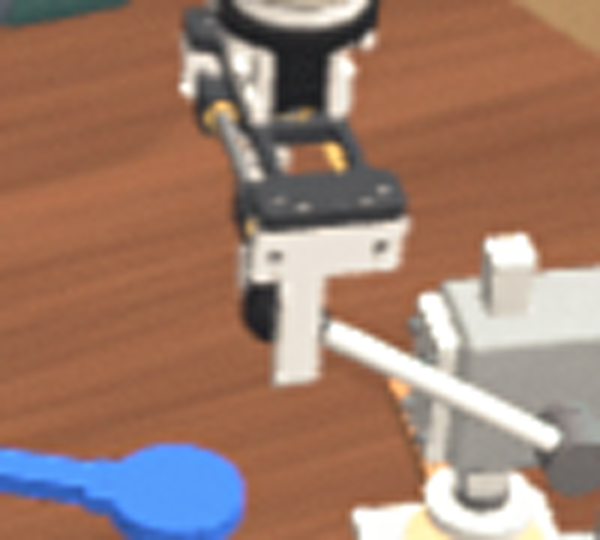

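The pads sit about 4 mm toward the pivot from the ball's centre, so I'll shift +0.35 cm along tool y and close on it.

```bash
python3 -m inch '0 0.35 0.15 0 0.3;0 0.35 0.15 0 0.3;0 0.35 0.15 0 0.5;0 0.35 0.15 0 1;0 0.35 0.15 0 1;0 0.35 0.15 0 1;0 0.35 0.15 0 1;0 0.35 0.15 0 1;0 0.35 0.15 0 1;0 0.35 0.15 0 1;0 0.35 0.15 0 1'
python3 - <<'E'
from h import *
n="scene";p,d=robot.snapshot(n);cv2.imwrite("pics/s11.png",p)
cv2.imwrite("pics/c11.png",cv2.resize(p[130:220,300:400],(0,0),fx=6,fy=6,interpolation=cv2.INTER_CUBIC))
E
```

```text
time: 14.1
tool_pos: [0.6119, 0.0186, 0.2712]
ee_rot: [-3.14, 0.006, -0.245]
wrist_force: [-5.6, 0.8, 1.9]
width: 0.0346
```

View pics/c11.png

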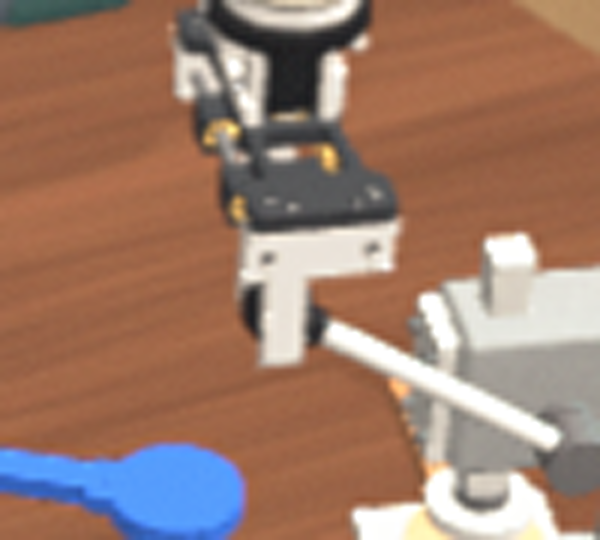

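Ball gripped, width 35 mm. Pulling down along the arc in stages, with a small sideways relief.

```bash
python3 -m inch '-0.1 0.15 0.2 0 1;-0.1 0.35 0.5 0 1;-0.1 0.55 0.85 0 1;-0.1 0.8 1.25 0 1;-0.1 1.05 1.7 0 1;-0.1 1.28 2.15 0 1;-0.1 1.5 2.6 0 1;-0.1 1.72 3.05 0 1;-0.1 1.92 3.5 0 1;-0.1 2.1 3.97 0 1;-0.1 2.28 4.44 0 1;-0.1 2.45 4.91 0 1;-0.1 2.6 5.38 0 1;-0.1 2.6 5.38 0 1'
python3 - <<'E'
from h import *
n="scene";p,d=robot.snapshot(n);cv2.imwrite("pics/s12.png",p)
cv2.imwrite("pics/c12.png",cv2.resize(p[130:240,300:420],(0,0),fx=5,fy=5,interpolation=cv2.INTER_CUBIC))
E
```

```text
time: 15.32
tool_pos: [0.6052, -0.0074, 0.2184]
ee_rot: [-3.141, 0.002, -0.246]
wrist_force: [-1.2, 0.1, 7.0]
width: 0.0347
```

View pics/c12.png

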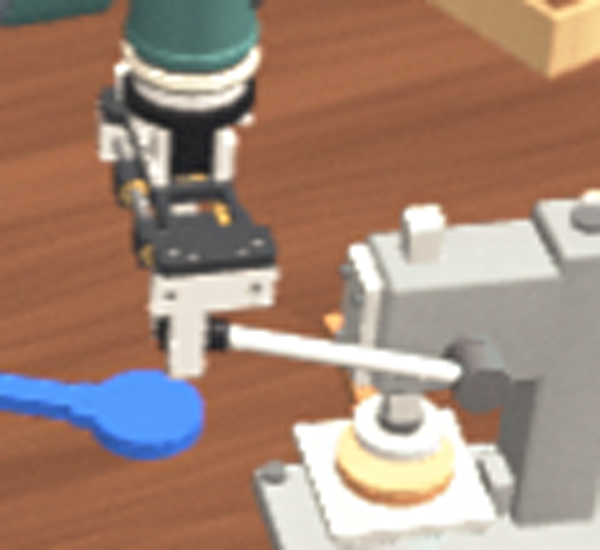

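The lever follows (force 7 N, no slip). Continuing to about j = 0.8.

```bash
python3 -m inch '0 0.1 0.35 0 1;0 0.22 0.8 0 1;0 0.37 1.4 0 1;0 0.5 1.94 0 1;0 0.6 2.5 0 1;0 0.7 3.2 0 1;0 0.79 3.91 0 1;0 0.84 4.5 0 1;0 0.88 5.2 0 1;0 0.89 5.91 0 1;0 0.88 6.6 0 1;0 0.85 7.2 0 1;0 0.79 7.91 0 1;0 0.72 8.5 0 1;0 0.62 9.2 0 1;0 0.55 9.6 0 1;0 0.5 9.88 0 1;0 0.5 9.88 0 1'
python3 - <<'E'
from h import *
n="scene";p,d=robot.snapshot(n);cv2.imwrite("pics/s13.png",p)
cv2.imwrite("pics/c13.png",cv2.resize(p[130:250,290:420],(0,0),fx=5,fy=5,interpolation=cv2.INTER_CUBIC))
E
```

```text
time: 16.87
tool_pos: [0.6034, -0.0145, 0.1207]
ee_rot: [3.138, 0.001, -0.247]
wrist_force: [-3.8, -3.3, 8.5]
width: 0.0345
```

View pics/c13.png

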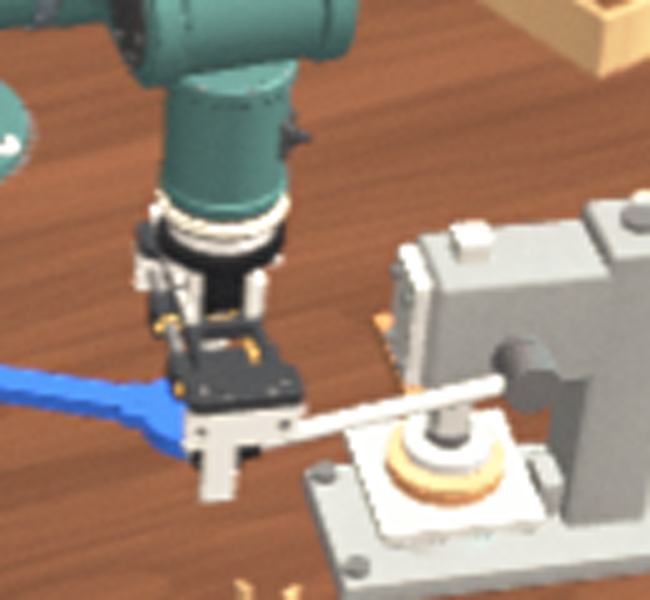

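The platen is nearly on the blank. Approaching contact in small steps.

```bash
python3 -m inch '0 0.02 0.3 0 1;0 -0.03 0.6 0 1;0 -0.1 0.9 0 1;0 -0.17 1.2 0 1;0 -0.23 1.4 0 1;0 -0.25 1.5 0 1;0 -0.25 1.5 0 1'
```

```text
time: 17.5
tool_pos: [0.604, -0.0125, 0.1076]
ee_rot: [3.138, -0.001, -0.247]
wrist_force: [-4.5, 1.1, 9.0]
width: 0.0348
```

```bash
python3 -m inch '0 -0.05 0.15 0 1;0 -0.08 0.25 0 1;0 -0.1 0.35 0 1;0 -0.1 0.35 0 1'
```

```text
time: 17.83
tool_pos: [0.6041, -0.0122, 0.1058]
ee_rot: [3.137, -0.002, -0.248]
wrist_force: [-4.4, 0.8, 9.0]
width: 0.0346
```

Run:
```python
from h import *
n="scene";p,d=robot.snapshot(n);cv2.imwrite("pics/s14.png",p);o=robot.get_obs();print(o["tool_pos"],o["wrist_force"])
cv2.imwrite("pics/c14.png",cv2.resize(p[130:250,290:420],(0,0),fx=5,fy=5,interpolation=cv2.INTER_CUBIC))
```

```text
[ 0.60409166 -0.01219731  0.10586265] [-4.78474599  0.94758382 10.79194498]
```

View pics/c14.png

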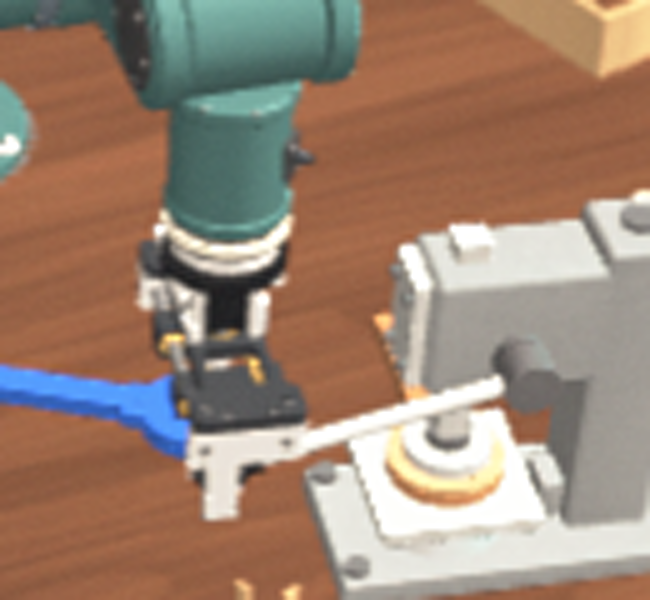

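```bash
python3 -m inch '0 -0.05 0.2 0 1;0 -0.08 0.4 0 1;0 -0.08 0.4 0 1;0 -0.08 0.4 0 1'; python3 -m inch '0 -0.05 0.2 0 1;0 -0.05 0.4 0 1;0 -0.05 0.4 0 1;0 -0.05 0.4 0 1'
```

```text
time: 18.22
tool_pos: [0.6043, -0.0118, 0.1037]
ee_rot: [3.137, -0.003, -0.248]
wrist_force: [-4.3, 1.3, 9.2]
width: 0.035
time: 18.55
tool_pos: [0.6044, -0.0113, 0.1016]
ee_rot: [3.137, -0.005, -0.248]
wrist_force: [-4.5, 1.4, 9.6]
width: 0.0344
```

```bash
python3 -m inch '0 -0.05 0.2 0 1;0 -0.05 0.4 0 1;0 -0.05 0.4 0 1;0 -0.05 0.4 0 1;0 -0.05 0.4 0 1;0 -0.05 0.4 0 1'
```

```text
time: 19.05
tool_pos: [0.6045, -0.0109, 0.0996]
ee_rot: [3.137, -0.006, -0.248]
wrist_force: [-4.7, 0.9, 9.9]
width: 0.0345
```

```bash
python3 -m inch '0 -0.05 0.2 0 1;0 -0.05 0.4 0 1;0 -0.05 0.4 0 1;0 -0.05 0.4 0 1'
```

```text
time: 19.38
tool_pos: [0.6047, -0.0105, 0.0977]
ee_rot: [3.138, -0.007, -0.248]
wrist_force: [-4.3, 1.5, 9.6]
width: 0.0345
```

Run:
```python
from h import *
n="scene";p,d=robot.snapshot(n);cv2.imwrite("pics/s15.png",p);o=robot.get_obs();print(o["tool_pos"],o["wrist_force"])
a=cv2.imread("pics/s14.png")
f=lambda p:cv2.resize(p[190:240,315:415],(800,300) if 0 else (600,300),interpolation=cv2.INTER_CUBIC)
cv2.imwrite("pics/c15.png",np.vstack([f(a),f(p)]))
```

```text
[ 0.60466996 -0.01051711  0.09769956] [-4.55024903  2.0309827   9.15138703]
```

View pics/c15.png

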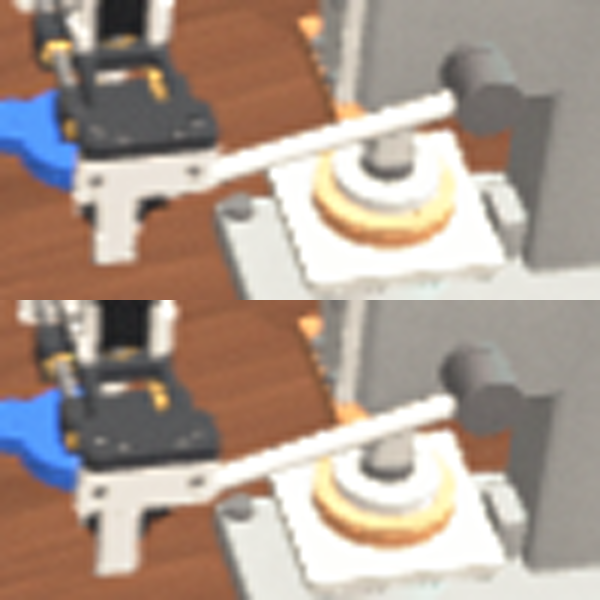

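```bash
python3 -m inch '0 -0.05 0.2 0 1;0 -0.05 0.4 0 1;0 -0.05 0.5 0 1;0 -0.05 0.5 0 1;0 -0.05 0.5 0 1'
```

```text
time: 19.85
tool_pos: [0.6049, -0.0104, 0.0971]
ee_rot: [3.137, -0.01, -0.247]
wrist_force: [-8.1, 1.0, 17.2]
width: 0.0348
```

```bash
python3 -m inch '0 -0.05 0.2 0 1;0 -0.05 0.4 0 1;0 -0.05 0.5 0 1;0 -0.05 0.5 0 1;0 -0.05 0.5 0 1'
```

```text
time: 20.27
tool_pos: [0.6049, -0.0104, 0.0968]
ee_rot: [3.137, -0.012, -0.248]
wrist_force: [-9.3, 0.8, 18.7]
width: 0.0345
```

Contact: z has stopped and the force jumped to 18.7 N at the knob, which is roughly 75 N or more on the blank. Holding it pressed for over 2 s.

```bash
python3 -m inch '-0.1 -0.05 0.55 0 1;-0.1 -0.05 0.6 0 1;-0.1 -0.05 0.6 0 1;-0.1 -0.05 0.6 0 1;-0.1 -0.05 0.6 0 1;-0.1 -0.05 0.6 0 1;-0.1 -0.05 0.6 0 1;-0.1 -0.05 0.6 0 1;-0.1 -0.05 0.6 0 1;-0.1 -0.05 0.6 0 1;-0.1 -0.05 0.6 0 1;-0.1 -0.05 0.6 0 1;-0.1 -0.05 0.6 0 1;-0.1 -0.05 0.6 0 1'
```

```text
time: 21.43
tool_pos: [0.605, -0.0105, 0.0966]
ee_rot: [3.137, -0.017, -0.247]
wrist_force: [-8.2, 0.4, 19.5]
width: 0.0346
```

```bash
python3 -m inch '-0.1 -0.05 0.6 0 1;-0.1 -0.05 0.6 0 1;-0.1 -0.05 0.6 0 1;-0.1 -0.05 0.6 0 1;-0.1 -0.05 0.6 0 1;-0.1 -0.05 0.6 0 1;-0.1 -0.05 0.6 0 1;-0.1 -0.05 0.6 0 1;-0.1 -0.05 0.6 0 1;-0.1 -0.05 0.6 0 1;-0.1 -0.05 0.6 0 1;-0.1 -0.05 0.6 0 1;-0.1 -0.05 0.6 0 1;-0.1 -0.05 0.6 0 1;-0.1 -0.05 0.6 0 1'
```

```text
time: 22.68
tool_pos: [0.6052, -0.0105, 0.0965]
ee_rot: [3.136, -0.023, -0.247]
wrist_force: [-8.4, 0.4, 20.5]
width: 0.0347
```

Run:
```python
from h import *
n="scene";p,d=robot.snapshot(n);cv2.imwrite("pics/s16.png",p);o=robot.get_obs();print(o["tool_pos"],o["wrist_force"],o["time"])
cv2.imwrite("pics/c16.png",cv2.resize(p[150:250,310:430],(0,0),fx=5,fy=5,interpolation=cv2.INTER_CUBIC))
```

```text
[ 0.60516662 -0.01048971  0.09652055] [-8.4636177   0.126139   20.81546408] 22.7333
```

View pics/c16.png

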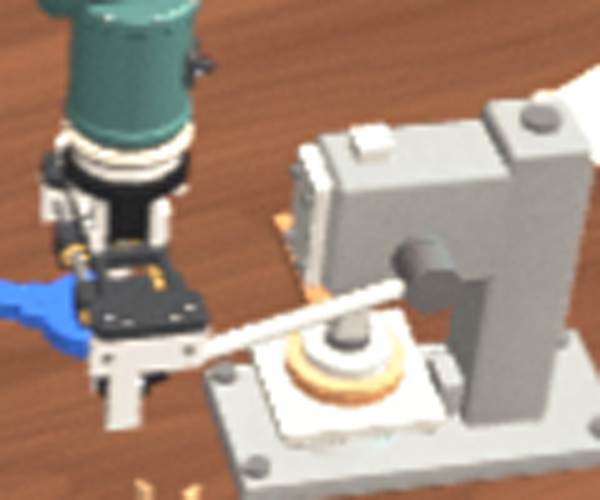

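The press was held for over 3 s at 17–21 N on the knob. Now I'm easing up slowly along the arc, still gripping the knob.

```bash
python3 -m inch '0 0 0.4 0 1;0 0 0.1 0 1;0 0.08 -0.3 0 1;0 0.22 -0.8 0 1;0 0.33 -1.3 0 1;0 0.45 -1.9 0 1;0 0.55 -2.5 0 1;0 0.63 -3.1 0 1;0 0.69 -3.7 0 1;0 0.74 -4.3 0 1;0 0.77 -4.9 0 1;0 0.78 -5.5 0 1;0 0.77 -6.1 0 1;0 0.74 -6.7 0 1;0 0.69 -7.3 0 1;0 0.63 -7.9 0 1;0 0.55 -8.5 0 1;0 0.46 -9.1 0 1'
python3 - <<'E'
from h import *
o=robot.get_obs();T=o["tool_pos"];yaw=1.323;X=np.array([np.cos(yaw),np.sin(yaw)]);Y=np.array([-X[1],X[0]])
d=T[:2]-[.6119,.0186];print("press dx,dy mm vs top grip",d@X*1000,d@Y*1000,o["qvel"].round(2),o["wrist_torque"].round(2))
for z in(.2645,.2712):go(.6125,.0186,z,-.247)
E
```

```text
time: 24.23
tool_pos: [0.6038, -0.0158, 0.1896]
ee_rot: [3.135, -0.029, -0.248]
wrist_force: [0.8, -1.0, 5.4]
width: 0.0347
press dx,dy mm vs top grip -35.29782321929656 -0.5955881580644768 [ 0.02 -0.02 -0.12  0.    0.13  0.02] [-0.34 -0.17  0.01]
from [ 0.6038 -0.0158  0.1896] [ 3.135 -0.029 -0.248] rows: [ 0.21 -3.49 -7.51] -0.001 w 0.0347 t 24.23
from [ 0.6038 -0.0158  0.1896] [ 3.135 -0.029 -0.248] rows: [ 0.23 -3.49 -8.18] -0.001 w 0.0347 t 24.23
```

```bash
python3 -m inch '0 -0.08 -0.4 0 1;0 -0.2 -0.9 0 1;0.05 -0.34 -1.4 0 1;0.05 -0.49 -1.9 0 1;0.07 -0.66 -2.4 0 1;0.1 -0.83 -2.9 0 1;0.1 -1.02 -3.4 0 1;0.12 -1.22 -3.9 0 1;0.12 -1.44 -4.4 0 1;0.15 -1.67 -4.9 0 1;0.15 -1.93 -5.4 0 1;0.15 -2.15 -5.8 0 1;0.18 -2.38 -6.2 0 1;0.18 -2.62 -6.6 0 1;0.2 -2.82 -6.9 0 1;0.2 -2.95 -7.1 0 1;0.2 -2.95 -7.1 0 1'
```

```text
time: 25.65
tool_pos: [0.6105, 0.0094, 0.2634]
ee_rot: [3.128, -0.033, -0.252]
wrist_force: [-7.4, -6.5, 11.2]
width: 0.0321
```

Run:
```python
from h import *
n="scene";p,d=robot.snapshot(n);cv2.imwrite("pics/s17.png",p);o=robot.get_obs();print(o["tool_pos"],o["wrist_force"],o["time"])
cv2.imwrite("pics/c17.png",cv2.resize(p[130:240,310:430],(0,0),fx=5,fy=5,interpolation=cv2.INTER_CUBIC))
```

```text
[0.6105428  0.00941082 0.26343062] [-5.91945471 -5.85751446 10.23439889] 25.7
```

View pics/c17.png

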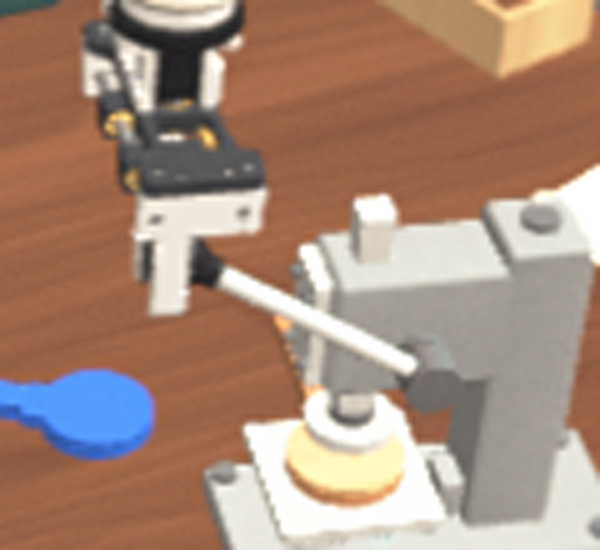

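Run:
```python
import cv2,numpy as np
a=cv2.imread("pics/scene8.png");b=cv2.imread("pics/s17.png");c=cv2.imread("pics/s11.png")
f=lambda p:cv2.resize(p[160:215,335:400],(390,330),interpolation=cv2.INTER_CUBIC)
cv2.imwrite("pics/c18.png",np.hstack([f(a),f(b)]))
for n,q in(("rod+ram",(slice(185,215),slice(355,405))),("ramtop",(slice(165,185),slice(375,395)))):
    print(n,np.abs(a[q].astype(int)-b[q]).mean(),np.abs(a[q].astype(int)-c[q]).mean())
# ram top phase shift
A=cv2.cvtColor(a,6)[163:183,376:394].astype(np.float32);B=cv2.cvtColor(b,6)[163:183,376:394].astype(np.float32);C=cv2.cvtColor(c,6)[163:183,376:394].astype(np.float32)
print(cv2.phaseCorrelate(A,B),cv2.phaseCorrelate(A,C))
# rod edge: at columns, centroid row of bright
for col in(358,362,366,370):
    r=[]
    for p in(a,b,c):
        g=p[180:215,col].min(1).astype(float);w=np.clip(g-170,0,None);r.append((w*np.arange(180,215)).sum()/w.sum())
    print(col,np.round(r,2))
```

```text
rod+ram 1.4031111111111112 1.1017777777777777
ramtop 0.9733333333333334 1.0191666666666668
((-0.052161416715346576, -0.1005647568393595), 0.9901315377818214) ((-0.05797691134122296, 0.02346161739801822), 0.9924466454320484)
358 [186.19 186.23 186.2 ]
362 [188.15 188.2  188.17]
366 [192.68 192.81 192.89]
370 [189.77 189.81 189.82]
```

View pics/c18.png

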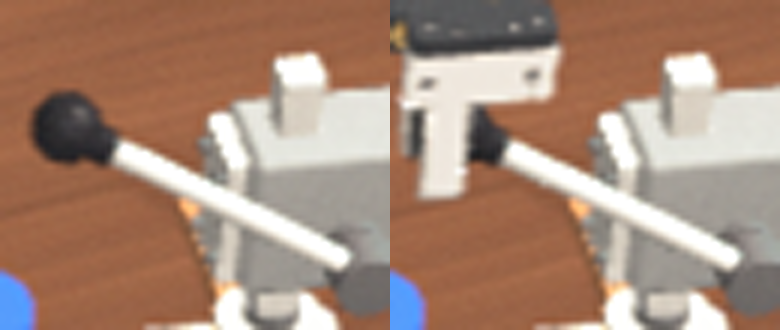

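The rod and ram match the pre-pull picture to about 0.1 px, so the lever is at its stop, but the pads still push down on the ball a little. I'll ease up a few more mm along the arc before opening.

```bash
python3 -m inch '0 -0.1 -0.1 0 1;0 -0.2 -0.2 0 1;0 -0.3 -0.3 0 1;0 -0.4 -0.4 0 1;0 -0.4 -0.5 0 1;0 -0.4 -0.6 0 1;0 -0.4 -0.7 0 1;0 -0.4 -0.7 0 1'
```

```text
time: 26.37
tool_pos: [0.6102, 0.0096, 0.2643]
ee_rot: [3.119, -0.025, -0.256]
wrist_force: [-0.8, -8.1, -12.5]
width: 0.0325
```

The force reversed to −12.5 N, so I'm now pulling up against the top stop. Relaxing and opening.

```bash
python3 -m inch '0 0 0 0 1;0 0 0 0 1;0 0 0 0 0.6;0 0 0 0 0.5;0 0 0 0 0.4;0 0 0 0 0.3;0 0 0 0 0.3;0 0 0 0 0.3;0 0 0 0 0.3;0 0 -1 0 0.3;0 0 -3 0 0.3;0 0 -5.5 0 0.3;0 0 -8 0 0.3;0 0 -10.5 0 0.3;0 0 -12 0 0.3;0 0 -12.5 0 0.3;0 0 -12.5 0 0.3'
python3 - <<'E'
from h import *
go(.35,-.10,.40,-.247)
for n in("scene","top"):
    p,d=robot.snapshot(n);cv2.imwrite(f"pics/{n}19.png",p)
E
```

```text
time: 27.78
tool_pos: [0.6083, 0.0131, 0.3917]
ee_rot: [3.12, -0.029, -0.256]
wrist_force: [0.4, -0.8, -1.2]
width: 0.0658
from [0.6083 0.0131 0.3917] [ 3.12  -0.029 -0.256] rows: [-22.1  17.5  -1.1] -0.009 w 0.0658 t 27.78
```

View pics/scene19.png

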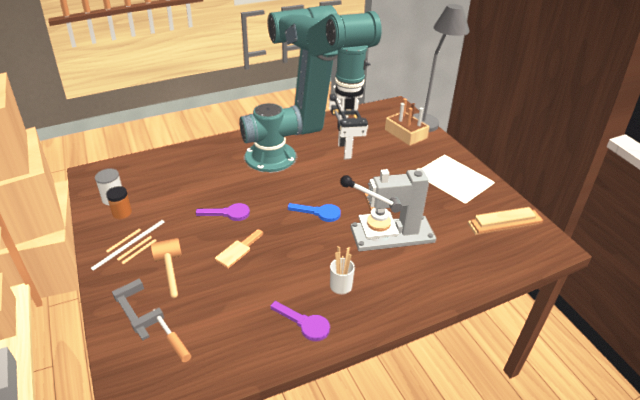

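Lever up, gripper clear. I'll back off to the side and do the final check.

```bash
python3 -m inch '-2.5 2 -1 0 0.3;-5 4 -1 0 0.3;-8 6.4 -1 0 0.3;-11 8.8 -1 0 0.3;-14 11.2 -1 0 0.3;-17 13.6 -1 0 0.3;-20 16 -1 0 0.3;-22 17.5 -1 0 0.3;-22 17.5 -1 0 0.3;-22 17.5 -1 0 0.3;-22 17.5 -1 0 0.3'
python3 - <<'E'
from h import *
I={}
for n in("scene","top"):
    p,d=robot.snapshot(n);cv2.imwrite(f"pics/{n}20.png",p);I[n]=p
s,t=I["scene"],I["top"];a=cv2.imread("pics/scene8.png");b=cv2.imread("pics/top8.png")
cv2.imwrite("pics/c20.png",np.hstack([cv2.resize(s[165:245,340:420],(400,400),interpolation=cv2.INTER_CUBIC),cv2.resize(t[140:240,210:310],(400,400),interpolation=cv2.INTER_CUBIC)]))
for nm,A,B,q in(("blank/bed",a,s,(slice(205,240),slice(355,400))),("lever",a,s,(slice(172,206),slice(338,400))),("sticks",a,s,(slice(240,295),slice(325,360))),("brush",a,s,(slice(228,270),slice(210,268))),("mallet",a,s,(slice(235,300),slice(148,185))),("glue",b,t,(slice(203,228),slice(190,220))),("press top",b,t,(slice(155,210),slice(210,310))),("handle",b,t,(slice(198,232),slice(245,270)))):
    print(nm,np.abs(A[q].astype(int)-B[q]).mean().round(2),np.abs(A[q].astype(int)-B[q]).max())
H=cv2.cvtColor(s,cv2.COLOR_BGR2HSV);roi=np.zeros((400,640),np.uint8);roi[212:235,360:398]=1
m=((H[...,0]>8)&(H[...,0]<35)&(H[...,1]>55)).astype(np.uint8)&roi
cn=max(cv2.findContours(m,cv2.RETR_EXTERNAL,cv2.CHAIN_APPROX_NONE)[0],key=cv2.contourArea)[:,0];print(cn.min(0),cn.max(0))
print(robot.get_obs()["time"],robot.get_obs()["tool_pos"])
E
```

```text
time: 28.8
tool_pos: [0.3509, -0.1001, 0.3958]
ee_rot: [3.12, -0.022, -0.256]
wrist_force: [0.2, 0.1, -0.3]
width: 0.0658
blank/bed 0.67 6
lever 1.06 6
sticks 1.04 5
brush 1.0 5
mallet 1.05 6
glue 1.61 65
press top 1.5 9
handle 1.49 7
[367 215] [390 231]
28.9 [ 0.35137094 -0.09997221  0.39587185]
```

View pics/c20.png

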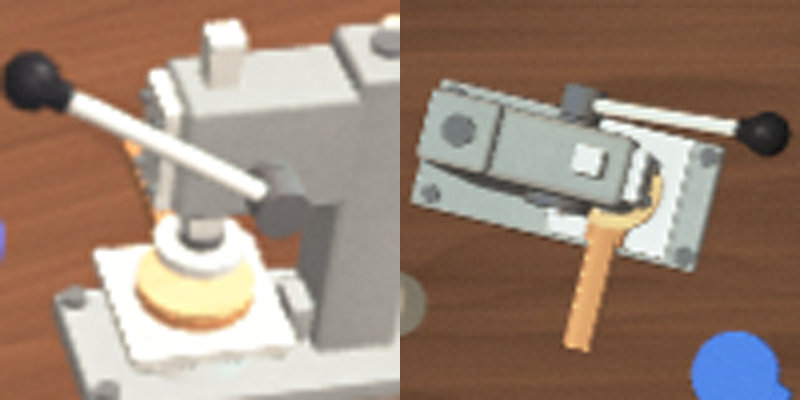

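Run:
```python
import cv2,numpy as np
a=cv2.imread("pics/top0.png").astype(int);t=cv2.imread("pics/top20.png").astype(int)
print("glue vs start",np.abs(a-t)[203:226,193:218].max())
from bench import robot
print(robot.close_job())
```

```text
glue vs start 7
the job is handed in; nothing more can be done
None
```

The blank is pressed, the lever is back up at its stop, and the job was handed in at about 28.9 s of the 72 s allowed.

- **Placing:** I took the round-headed pale blank by its handle and laid it on the bed, handle toward the robot. The head centre measured about 2–3 mm from the ram axis. The two views put the bed and ram about 2–5 mm apart, beyond the quoted 2 mm calibration, so I used a compromise. That makes centring good to a few mm rather than exact.
- **Pressing:** I gripped the knob and pulled the lever to contact. It was held for about 3 s at 17–21 N on the knob, an estimated 70–95 N on the blank.
- **Easing up:** I eased the lever up over about 3 s without letting go. Near the top the ball crept about 9 mm off-centre in the pads, but it did not come free.
- **Top stop:** Before release the wrist force reversed to −12.5 N, so the tool was pulling up against the stop. The rod and ram matched the pre-pull picture to about 0.1 px.
- **Last checks:** Lever, blank, sticks, brush and mallet look the same as in the pictures taken before pressing, within image noise. One glue-bottle comparison showed a 65-level difference, which I put down to the arm being in the earlier picture. Compared with the start picture, the bottle had not moved. The robot was touching nothing at hand-in.

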